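Load a plate into the tilted drilling fixture and clamp it

ROBOT

A 6-joint arm with a two-finger parallel gripper is mounted at the origin on a cart in front of the work surface, level with it; the furniture and walls round the work are solid. World frame = base frame: x ahead of the robot, y to its left, z up, the work surface at z = 0. Lengths are in mm, angles in rad, forces in N, time in s.
With the tool pointing down it reaches from about 375 to 975 mm from the base axis. Payload 3.8 kg.
Tool frame: the origin (TCP) lies midway between the tips of the shut fingers; the grasp point (between the pads) lies 19 mm behind it; z points along the fingers, y is the line along which they close (so a half turn about z gives the same grasp; the last joint's range is limited). The gripper opens to 88 mm and grips with 3 to 60 N. Pads are 18 mm wide; open, the fingers measure 123 mm over their backs; the gripper's body (75 mm by 187 mm) begins 45 mm behind the grasp point.
Start: joints at [-1.26, 0.264, 1.604, -0, 1.274, -0.037], TCP at [230.055, -634.581, 238.706] pointing down, gripper open.
Joint ranges: [-2.63, 2.63], [-0.94, 2.18], [0.31, 2.57], [-1.31, 4.45], [0, 2.66], [-2.55, 2.55]. Speed limits (rad/s): [2.57, 2.57, 3.14, 3.14, 3.14, 3.14].

INTERFACE

Orientations are given as a 3x3 rotation matrix whose columns are the frame's x, y, z axes.
In Python, from plant import robot gives the robot as it stands.
- The arm moves only by the tool arm_command, never from a script. Its argument "moves" is a list of rows, each an object with "translation": the shift along the tool's x, y, z in mm, a list of three; "angular": the turn, a rotation vector about the tool's x, y, z in degrees, a list of three. A call has 1 to 20 rows; each row is the pose to reach, as a shift and turn from the pose commanded when the call began, along the tool's axes at that moment; what a row does not reach only later rows make up. A row lasts 1/8 s, in which the tool goes at most 62.5 mm and 10.7 degrees, less where a joint would pass 70% of its speed; a pose out of reach is approached as far as the arm can. A call with a gripper value outside its range is refused whole. "jaw" is the closure, from 0 (fully open) to 1 (shut), set as the call begins (left out, the last holds). The fingers move at their own pace and stop on an object; "newtons" is the grip in N (left out, the last holds). Time passes only in rows, so rows that repeat a pose let the fingers close. It gives the time, the measured TCP pose, the force, the opening and the grip force at its end, in the units of the state.
- robot.get_obs(): the state, without advancing time (a new reading comes with each control period).
- robot.grab_frame(name): name is "scene" or "side" or "wrist"; returns a dict with "frame" (420x560x3 uint8, blue, green, red), "fx", "fy", "cx", "cy" (pixels), "position" and "attitude" of the camera in the world; the wrist camera has in their place "tool_from_camera" (4x4, takes a point from camera to tool coordinates, whose origin is the TCP and whose axes are the flange's). Camera axes: x right, y up, looking along -z (the intrinsics and any distortion apply to the point x, -y, -z); pixel columns grow to the right and rows downward; lengths in mm; the calibration is good to about 2 mm. A picture is of the moment at which its call begins: read the wrist's pose just before it. There is no depth.
- robot.job_done(): hands the job in; it is judged then, once.
The state is a dict: "clock": time; "joints": joint angles; "joint_vel": joint speeds; "joint_torque": joint torques, N m; "eef_pos": TCP position; "eef_rot": TCP orientation; "ft_force": force on the tool from outside, world axes, zero at the start; "moment": the same for the moment, N m; "finger_gap": opening from 0.0 (shut) to 1.0 (fully open); "gripper_force": force on a finger pad.
Only numpy, scipy, OpenCV 4.12 (cv2) and the standard library are available. Lean on these libraries where they do the work, as an engineer would, in place of code of your own. Each camera call takes 0.05 s, during which the arm holds its last target. There are 200 camera calls.

TASK

Load the loose steel plate into the tilted drilling fixture: lay it flat on the sloping white bed, uphill of the clamp and with its long side along the side stop, and let go so that it slides by itself under the clamp foot until it is flush against both stops. Then swing the folding handle of the clamp handwheel out, crank clockwise with it until the wheel comes to its stop and the plate is clamped, and fold the handle flat onto the wheel again so that it is out of the drill's way. Leave the other things on the bench where they are.

Things in the scene. Friction and masses are not known exactly. Their poses are not given: they have to be found in the camera images.
- plate: The workpiece: a plain grey steel plate, 100 x 56 x 10 mm, about 0.4 kg, with a 12 mm through hole near each end; at the start it lies flat on the bench to the right of the fixture. Origin: centre of its underside; x along the 100 mm side, y along the 56 mm side, z up. Symmetric: either end may go first; the same face stays up.
- fixture: The drilling fixture, fixed to the bench: a dark steel base plate 244 x 154 x 12 mm (its centre 5 mm ahead of the origin), on it a grey cast wedge that carries the bed with stops and clamp. Position and heading differ each time. Origin: on the bench, under the fixture; x runs uphill, z up.
- corner (a point): The locating corner: where the inner faces of the end stop and the side stop meet the bed surface, 53 mm above the bench. Axes (of the bed): x up the slope along the side stop (rising 0.33 rad), y across the bed and out through the side stop (falling 0.24 rad; the bed is at negative y), z the bed's upward normal. When seated, the plate's origin is at x 50, y -28, z 0 mm, its x along this x.
- bed: The tilted bed; origin and axes as point corner. Slippery surface, x -14 to 170, y -90 to 40 mm: a steel plate let go on it slides to the corner by itself within a second. White facing: x 0 to 168, y -86 to 0. Steel stops 9 mm high, 10 mm wide: end stop at x -10 to 0, y -72 to -2; side stop at y 0 to 10, x 2 to 90.
- clamp_foot: The round sprung foot of the clamp screw, 19 mm diameter, under the clamp arm at bed x 24, y -28 mm. Origin: centre of its underside. With the wheel at 0 it stands 14.5 mm above the bed (4.5 mm above a plate lying there); it goes down 6 mm per turn of the wheel, meets the plate at about 4.7 rad, and its spring then gives up to 9 N.
- clamp_arm (a point): Point on the end of the grey clamp arm that reaches over the corner from a column beside the side stop: on the screw axis at the top of its nut boss, bed x 24, y -28, z 58 mm; axes of the bed. Boss 30 mm diameter, underside 32 mm above the bed; column at bed x 7 to 41, y 13 to 35. Lay the plate uphill of it: origin near x 112, y -38 is clear of arm and wheel, and the plate slides home from there.
- wheel (a joint): Angle of the clamp handwheel in rad, growing as it turns clockwise seen from above (looking down the bed's normal), which tightens. 0 is open, the stop is at 6.5 (a little over one turn); at the start it stands between 0 and 0.7. It turns easily (0.025 N m) and stays where it is left.
- wheel_top (a point): Point on the handwheel's axis (the bed's normal) level with the rim's top face: bed x 24, y -28 mm, and 76 mm above the bed with the wheel at 0, 6 mm lower per turn. Aluminium wheel 68 mm diameter, 10 mm thick. Axes turn with the wheel (at joint 0 those of the bed): z the bed's normal; the handle's pivot is at x -27, z 10 mm.
- crank_handle (a joint): Angle of the folding handle in rad: 0 is folded flat across the wheel (as at the start), 1.57 is fully swung out, standing on the wheel rim parallel to the wheel's axis. It has a little friction (0.025 N m) and stays where it is left.
- handle_pivot (a point): The folding handle's hinge, on the rim 27 mm from the wheel's axis and 10 mm above the rim's top face. Axes turn with the handle: x along the handle from the hinge to the free end, y along the hinge pin.
- handle_grip (a point): Point on the handle's axis 44 mm from the hinge, 11 mm short of its free end: a good place to pinch it. The black round sleeve, 14 mm diameter, runs from 11 to 55 mm from the hinge and spins freely, so a hand can crank with it without turning. Folded, its axis lies 10 mm above the wheel's top face, across the hub. Axes as handle_pivot.
- grease_tin: Bystander: a flat round tin with red lid, 67 mm diameter, 26 mm high.
- tape_roll: Bystander: a roll of black tape lying flat, 62 mm diameter, 19 mm high.
- wood_block: Bystander: a small wooden block 26 x 28 x 36 mm, behind the plate.
- spanner: Bystander: a steel spanner 176 mm long, behind the vice at the left.
- hex_key: Bystander: a bent hexagon key, 104 mm long, behind the fixture.
- caliper: Bystander: a vernier caliper 200 mm long, at the left of the bench.

How it is judged (in metres and radians):
On the way, in this order (a step that is already met when the one before it is completed fails the run):
1. the plate lies on the bed uphill of its seat, let go and sliding by itself (x of plate in the frame of corner between 0.058 and 0.15 m and y of plate in the frame of corner between -0.08 and -0.02 m and z of plate in the frame of corner below 0.006 m and angle between the z axis of plate and the z axis of corner, either way round below 0.12 rad and contact force between plate and fixture above 0.3 N and contact force between the fingers and plate below 0.1 N).
2. the plate rests flush against both stops, free of the robot, before the wheel has been tightened (x of plate in the frame of corner between 0.0475 and 0.0525 m and y of plate in the frame of corner between -0.0305 and -0.0255 m and z of plate in the frame of corner between -0.003 and 0.003 m and angle between the x axis of plate and the x axis of corner, either way round below 0.04 rad and linear speed of plate below 0.02 m/s and contact force between the arm and plate below 0.1 N and value of joint wheel below 2 rad), for 0.2 s.
3. the wheel is being cranked with the handle swung out, the plate still seated (x of plate in the frame of corner between 0.0475 and 0.0525 m and y of plate in the frame of corner between -0.0305 and -0.0255 m and z of plate in the frame of corner between -0.003 and 0.003 m and angle between the x axis of plate and the x axis of corner, either way round below 0.04 rad and value of joint wheel between 2.5 and 5 rad and value of joint crank_handle above 1.2 rad).
4. the wheel is at its stop with the handle still out, and the foot presses on the plate (x of plate in the frame of corner between 0.0475 and 0.0525 m and y of plate in the frame of corner between -0.0305 and -0.0255 m and z of plate in the frame of corner between -0.003 and 0.003 m and angle between the x axis of plate and the x axis of corner, either way round below 0.04 rad and value of joint wheel above 6.1 rad and value of joint crank_handle above 1.2 rad and contact force between clamp_foot and plate above 4 N), for 0.2 s.
At the end, for the whole second after the job is handed in: The plate lies flat on the bed, within 2.5 mm of its seat against both stops and within 0.04 rad of square to them, pressed by the clamp foot with more than 4 N; the wheel is beyond 6.0 rad (stop at 6.5), the handle is folded to less than 0.25 rad, and everything is released and at rest (x of plate in the frame of corner between 0.0475 and 0.0525 m and y of plate in the frame of corner between -0.0305 and -0.0255 m and z of plate in the frame of corner between -0.003 and 0.003 m and angle between the x axis of plate and the x axis of corner, either way round below 0.04 rad and value of joint wheel above 6 rad and contact force between clamp_foot and plate above 4 N and value of joint crank_handle below 0.25 rad and linear speed of plate below 0.02 m/s); the robot touches nothing.
It fails at once if one of the other things on the bench is moved by more than 3 cm (distance of any of grease_tin, tape_roll, wood_block, spanner, hex_key, caliper from where it was at the start of the episode above 0.03 m).
It also fails if it takes over 72 s, if anything falls off the work surface, if the arm or the gripper's body presses on something with over 40 N, if the wrist force passes 120 N, or if a joint passes its speed limit or range.

## Working session

There is one attempt and no reset: what is moved stays moved. The work goes in short steps, Python scripts to look and compute and a tool call to move; the robot and the scene stay as the last step left them, time stands still between calls to the robot, and variables do not carry over. Pictures are saved under pics/ and viewed, at most 13 in all, crops included, and the job is handed in when it is done.

Besides the shell and the picture viewer there is one more tool, called after "Call:" as name(argument=value, ...), one argument or row to a line, values as JSON. arm_command: Moves the arm, as the interface text tells. Its arguments: {"type":"object","properties":{"moves":{"type":"array","items":{"type":"object","properties":{"translation":{"type":"array","items":{"type":"number"}},"angular":{"type":"array","items":{"type":"number"}}}}},"jaw":{"type":"number"},"newtons":{"type":"number"}},"required":["moves"]}

```bash
ls; mkdir -p pics; python3 - <<'E'
from plant import robot
import cv2,pickle
for n in ["scene","side","wrist"]:
    o=robot.get_obs();f=robot.grab_frame(n);cv2.imwrite(f"pics/{n}0.png",f["frame"]);pickle.dump((o,f),open(f"{n}0.pkl","wb"))
    print(n,{k:v for k,v in f.items() if k!="frame"})
print(o)
E
```

```text
pics
scene {'fx': 489.32406670373564, 'fy': 489.32406670373564, 'cx': 278.6027830098995, 'cy': 211.20779289188786, 'position': array([-281.05773016,  989.85750288, 1304.84962752]), 'attitude': array([[-0.7403125 ,  0.45025017, -0.49921157],
       [-0.6722008 , -0.50587399,  0.54059004],
       [-0.00913739,  0.73577598,  0.67716336]])}
side {'fx': 526.9162368645494, 'fy': 526.9162368645494, 'cx': 279.23361825423075, 'cy': 204.76738205722899, 'position': array([   26.57207015, -1200.68420247,   723.17708185]), 'attitude': array([[ 0.90748912,  0.1651056 , -0.38626886],
       [-0.42006037,  0.36448852, -0.83108207],
       [ 0.00357426,  0.91645418,  0.40012368]])}
wrist {'fx': 290.355308661152, 'fy': 290.355308661152, 'cx': 279.64713663801246, 'cy': 208.70830072836776, 'tool_from_camera': array([[ 5.62014190e-04,  9.53808300e-01,  3.00415399e-01,
         7.74663131e+01],
       [ 9.99999187e-01, -1.92217313e-04, -1.26050551e-03,
         1.29111774e-01],
       [-1.14453558e-03,  3.00415863e-01, -9.53807632e-01,
        -1.46141388e+02],
       [ 0.00000000e+00,  0.00000000e+00,  0
[... 179 characters left out ...]
-02]), 'joint_vel': array([ 6.19572059e-04, -2.78882228e-03, -3.24475091e-03,  5.66271842e-06,
        4.19862339e-04,  8.46076011e-04]), 'joint_torque': array([ 2.97726483e-04, -5.03620219e+01, -3.58070040e+01,  7.30714202e-02,
        2.33639247e-02, -6.35020228e-05]), 'eef_pos': array([ 229.86706353, -633.97690695,  237.51920154]), 'eef_rot': array([[ 9.40123187e-01,  3.40834281e-01, -6.20838329e-04],
       [ 3.40834839e-01, -9.40121223e-01,  1.92324924e-03],
       [ 7.18459828e-05, -2.01969454e-03, -9.99997958e-01]]), 'ft_force': array([0.08501057, 0.17483451, 0.50336905]), 'moment': array([ 0.00422021, -0.01158544, -0.01842239]), 'gripper_force': 0.0, 'finger_gap': 0.9994545859495274}
```

View pics/scene0.png

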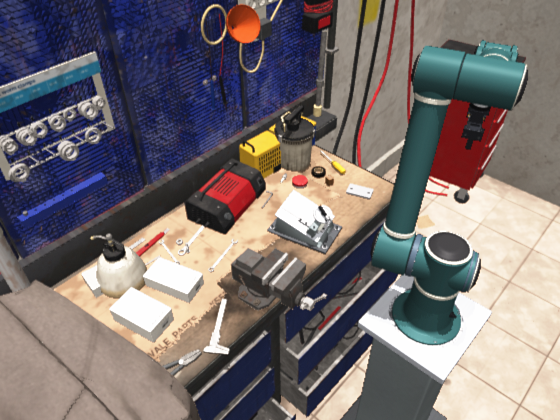

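View pics/side0.png

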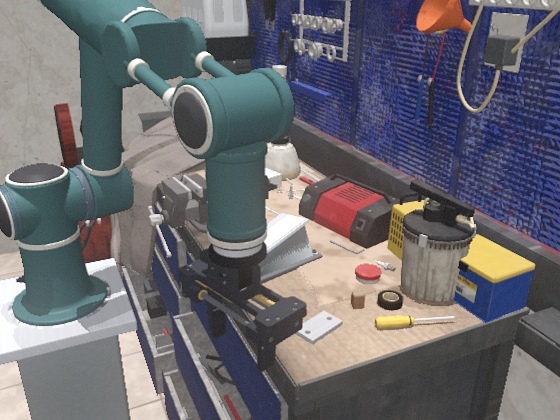

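Scene shows the plate at about (360,191) and the fixture with its white bed at about (300,220). In the side view the plate is at about (320,326), and the gripper hides the fixture.

```bash
cat >h.py <<'E'
from plant import robot
import cv2,pickle,numpy as np
from scipy.spatial.transform import Rotation as R
def ray(o,f,u,v):
    d=np.array([(u-f["cx"])/f["fx"],-(v-f["cy"])/f["fy"],-1.])
    if "position" in f: return f["position"],f["attitude"]@d
    T=f["tool_from_camera"];return o["eef_pos"]+o["eef_rot"]@T[:3,3],o["eef_rot"]@T[:3,:3]@d
def onz(o,f,u,v,z):
    p,d=ray(o,f,u,v);return p+d*(z-p[2])/d[2]
def proj(o,f,P):
    P=np.asarray(P,float)
    if "position" in f: p,A=f["position"],f["attitude"]
    else:
        T=f["tool_from_camera"];p=o["eef_pos"]+o["eef_rot"]@T[:3,3];A=o["eef_rot"]@T[:3,:3]
    c=A.T@(P-p);return np.array([f["cx"]+f["fx"]*c[0]/-c[2],f["cy"]-f["fy"]*c[1]/-c[2]])
def tri(rays):
    A=0;b=0
    for p,d in rays:
        d=d/np.linalg.norm(d);M=np.eye(3)-np.outer(d,d);A=A+M;b=b+M@p
    return np.linalg.solve(A,b)
def grab(n,tag):
    o=robot.get_obs();f=robot.grab_frame(n);pickle.dump((o,f),open(f"{tag}.pkl","wb"));return o,f
def load(t): return pickle.load(open(f"{t}.pkl","rb"))
def delta(o,P,Rt):
    r=o["eef_rot"];return r.T@(np.array(P)-o["eef_pos"]),np.degrees(R.from_matrix(r.T@Rt).as_rotvec())
E
python3 - <<'E'
from h import *
o,f=load("scene0")
print(onz(o,f,360,191,10),onz(o,f,300,225,60),onz(o,f,330,181,36))
im=f["frame"][165:265,250:390];cv2.imwrite("pics/s0c.png",cv2.resize(im,None,fx=5,fy=5,interpolation=cv2.INTER_CUBIC))
o,f=load("side0");print(onz(o,f,320,326,10))
E
```

```text
[ 507.19451766 -354.92810278   10.        ] [528.54403039  -0.82404369  60.        ] [ 619.88403693 -298.49442743   36.        ]
[ 515.28450213 -366.03655723   10.        ]
```

View pics/s0c.png

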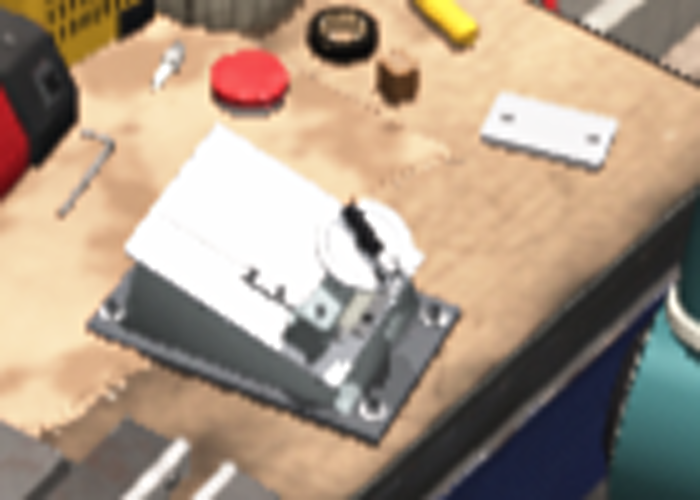

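Crop: base plate corners at about (88,325), (380,440), (460,310). Wheel at about (370,245) with the dark handle across it; the plate's centre is at about (550,130). Clearances and directions next.

```bash
python3 - <<'E'
from h import *
o,f=load("scene0")
C=[onz(o,f,250+u/5,165+v/5,z) for u,v,z in [(88,325,12),(380,440,12),(460,310,12),(220,125,110),(127,250,80)]]
print(np.round(C)); print(np.linalg.norm(C[0]-C[1]),np.linalg.norm(C[1]-C[2]))
d=C[0]-C[1];print("heading",np.degrees(np.arctan2(d[1],d[0])))
print("plate",[np.round(onz(o,f,250+u/5,165+v/5,10)) for u,v in [(498,93),(617,120),(607,167),(481,133)]])
o=robot.get_obs()
for P in [(440,-360,250),(440,-30,330)]: print(delta(o,P,o["eef_rot"])[0])
E
```

```text
[[ 633.   62.   12.]
 [ 398.    8.   12.]
 [ 435. -136.   12.]
 [ 636.  -90.  110.]
 [ 617.   35.   80.]]
241.2033349905547 148.87807217050184
heading 12.89567714057014
plate [array([ 567., -365.,   10.]), array([ 474., -402.,   10.]), array([ 446., -348.,   10.]), array([ 547., -315.,   10.])]
[ 290.92659154 -186.04928331  -11.96410145]
[ 403.41228761 -496.4268323   -91.41688782]
```

Call:
arm_command(
  moves=[
    {"translation": [60, -40, -5]},
    {"translation": [120, -80, -10]},
    {"translation": [180, -120, -12]},
    {"translation": [240, -155, -12]},
    {"translation": [291, -186, -12]},
    {"translation": [291, -186, -12]},
    {"translation": [291, -186, -12]},
    {"translation": [291, -186, -12]},
  ],
)

```text
$.moves[0]: bad value
```

```bash
python3 - <<'E'
from h import *
o,f=grab("wrist","w1");cv2.imwrite("pics/w1.png",f["frame"])
print(o["clock"],o["eef_pos"],abs(o["joint_vel"]).max())
C=[(567,-365,10),(446,-348,10),(474,-402,10),(547,-315,10)]
print([np.round(proj(o,f,c)) for c in C])
print(delta(o,(440,-30,330),o["eef_rot"]))
E
```

```text
0.15 [ 229.9031283  -634.05035708  237.69294926] 0.003795087247310325
[array([ 124., -275.]), array([  84., -117.]), array([ 143., -128.]), array([  64., -272.])]
(array([ 403.41228761, -496.4268323 ,  -91.41688782]), array([0., 0., 0.]))
```

View pics/w1.png

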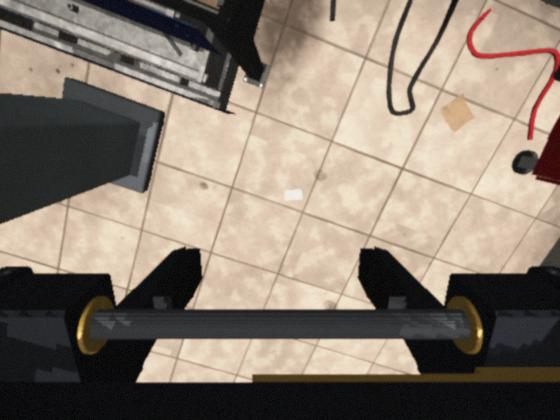

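The move was refused, so the wrist picture only shows the floor from the start pose, with the fingers across the bottom. I'll resend it with the angular entries.

Call:
arm_command(
  moves=[
    {"translation": [60, -40, -5], "angular": [0, 0, 0]},
    {"translation": [120, -80, -10], "angular": [0, 0, 0]},
    {"translation": [180, -120, -12], "angular": [0, 0, 0]},
    {"translation": [240, -155, -12], "angular": [0, 0, 0]},
    {"translation": [291, -186, -12], "angular": [0, 0, 0]},
    {"translation": [291, -186, -12], "angular": [0, 0, 0]},
    {"translation": [291, -186, -12], "angular": [0, 0, 0]},
    {"translation": [291, -186, -12], "angular": [0, 0, 0]},
  ],
)

```text
clock: 1.2
eef_pos: [439.8, -360.9, 250.6]
eef_rot: [[0.94, 0.341, -0.001], [0.341, -0.94, -0.0], [-0.001, 0.0, -1.0]]
ft_force: [1.0, 0.2, -0.2]
finger_gap: 0.997
gripper_force: 0.0
```

```bash
python3 - <<'E'
from h import *
o,f=grab("wrist","w1");cv2.imwrite("pics/w1.png",f["frame"])
print(o["clock"],o["eef_pos"],abs(o["joint_vel"]).max())
C=[(567,-365,10),(446,-348,10),(474,-402,10),(547,-315,10)]
print([np.round(proj(o,f,c)) for c in C])
hsv=cv2.cvtColor(f["frame"],cv2.COLOR_BGR2HSV)
m=((hsv[...,1]<40)&(hsv[...,2]>120)).astype(np.uint8)*255
m=cv2.morphologyEx(m,cv2.MORPH_CLOSE,np.ones((7,7)))
for c in cv2.findContours(m,0,2)[0]:
    if cv2.contourArea(c)>400:
        b=cv2.boxPoints(cv2.minAreaRect(c));P=np.array([onz(o,f,u,v,10) for u,v in b])
        print(cv2.contourArea(c),b.round(1).tolist(),P.mean(0).round(1),[np.linalg.norm(P[i]-P[i-1]).round(1) for i in range(4)],[np.degrees(np.arctan2(*(P[i]-P[i-1])[1::-1])).round(1) for i in range(4)])
print(delta(o,(440,-30,330),o["eef_rot"]))
E
```

```text
1.2 [ 439.83534864 -360.946719    250.58543114] 0.020430645503743093
[array([318.,  82.]), array([272., 170.]), array([317., 164.]), array([274.,  84.])]
9026.0 [[141.0, 338.0], [416.0, 338.0], [416.0, 381.0], [141.0, 381.0]] [ 148.2 -465.8   10. ] [np.float64(91.0), np.float64(446.9), np.float64(91.2), np.float64(472.6)] [np.float64(11.8), np.float64(-70.1), np.float64(-152.0), np.float64(109.9)]
764.0 [[-0.0, 184.0], [35.0, 184.0], [35.0, 228.0], [0.0, 228.0]] [276.7 -32.8  10. ] [np.float64(66.6), np.float64(47.5), np.float64(66.0), np.float64(49.8)] [np.float64(3.8), np.float64(-70.0), np.float64(-174.2), np.float64(109.9)]
1510.0 [[-0.0, 119.0], [58.0, 119.0], [58.0, 178.0], [0.0, 178.0]] [362.8 -40.2  10. ] [np.float64(79.2), np.float64(73.6), np.float64(78.1), np.float64(78.2)] [np.float64(3.8), np.float64(-70.0), np.float64(-173.0), np.float64(110.0)]
3554.0 [[277.0, 82.0], [323.0, 82.0], [323.0, 164.0], [277.0, 164.0]] [ 513.1 -362.7   10. ] [np.float64(100.7), np.float64(56.5), np.float64(100.8), np.float64(61.3)] [np.float64(19.8), np.float64(-70.0), np.float64(-157.5), np
[... 284 characters left out ...]
.8), np.float64(-136.7), np.float64(119.2)]
1129.5 [[465.8999938964844, 18.600000381469727], [472.3999938964844, 4.800000190734863], [564.7999877929688, 48.79999923706055], [558.2999877929688, 62.599998474121094]] [ 695.2 -564.6   10. ] [np.float64(129.0), np.float64(14.5), np.float64(127.3), np.float64(15.3)] [np.float64(89.0), np.float64(0.4), np.float64(-90.7), np.float64(-173.4)]
8144.0 [[-0.0, 0.0], [117.0, 0.0], [117.0, 120.0], [0.0, 120.0]] [479.9 -63.6  10. ] [np.float64(135.9), np.float64(132.9), np.float64(132.4), np.float64(148.7)] [np.float64(3.8), np.float64(-70.0), np.float64(-169.6), np.float64(110.0)]
(array([ 112.97999844, -311.03117583,  -79.5459571 ]), array([0., 0., 0.]))
```

Call:
arm_command(
  moves=[
    {"translation": [20, -55, -20], "angular": [0, 0, 0]},
    {"translation": [40, -110, -40], "angular": [0, 0, 0]},
    {"translation": [60, -165, -60], "angular": [0, 0, 0]},
    {"translation": [80, -220, -80], "angular": [0, 0, 0]},
    {"translation": [100, -275, -80], "angular": [0, 0, 0]},
    {"translation": [113, -311, -80], "angular": [0, 0, 0]},
    {"translation": [113, -311, -80], "angular": [0, 0, 0]},
    {"translation": [113, -311, -80], "angular": [0, 0, 0]},
  ],
)

```text
clock: 2.25
eef_pos: [440.5, -30.9, 330.7]
eef_rot: [[0.941, 0.34, -0.0], [0.34, -0.941, -0.001], [-0.0, 0.001, -1.0]]
ft_force: [-0.5, 0.2, 0.4]
finger_gap: 1.0
gripper_force: 0.0
```

```bash
python3 - <<'E'
from h import *
o,f=load("w1")
hsv=cv2.cvtColor(f["frame"],cv2.COLOR_BGR2HSV)
m=((hsv[...,1]<40)&(hsv[...,2]>120)).astype(np.uint8)*255
for c in cv2.findContours(cv2.morphologyEx(m,2+1,np.ones((5,5))),0,1)[0]:
    if 3300<cv2.contourArea(c)<3800:
        P=np.array([onz(o,f,u,v,10)[:2] for u,v in c[:,0]],np.float32)
        print(len(P),cv2.minAreaRect(P));print(cv2.approxPolyDP(c,5,True)[:,0].tolist())
        M=cv2.moments(P);print(M["m10"]/M["m00"],M["m01"]/M["m00"],np.degrees(.5*np.arctan2(2*M["mu11"],M["mu20"]-M["mu02"])),M["m00"])
o,f=grab("wrist","w2");print(o["clock"],o["eef_pos"])
cv2.imwrite("pics/w2.png",cv2.resize(f["frame"][0:320,130:480],None,fx=2,fy=2,interpolation=cv2.INTER_CUBIC)[:600])
E
```

```text
248 ((512.717529296875, -361.8809814453125), (100.66500091552734, 57.015018463134766), 19.817947387695312)
[[277, 83], [277, 163], [318, 164], [323, 83]]
512.3152399361059 -361.5019301847393 19.206154433498153 5578.903528616298
2.25 [440.50470468 -30.94702993 330.6778299 ]
```

View pics/w2.png

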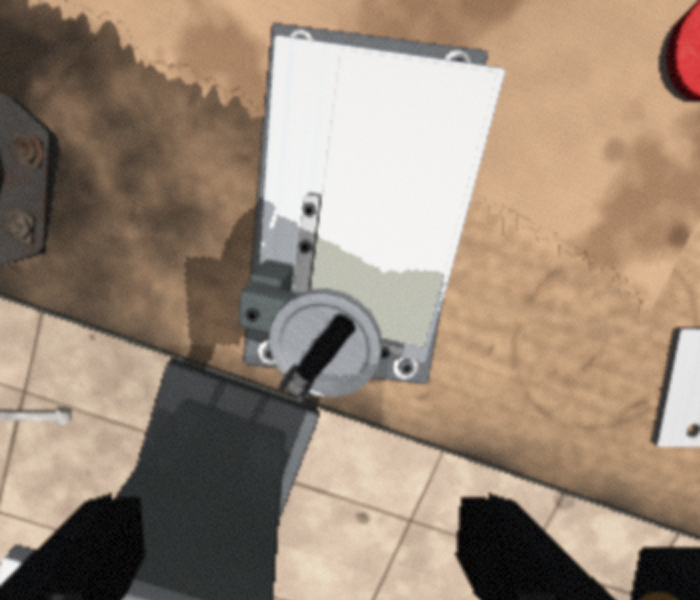

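The view shows the fixture in full. Base corners at (245,360), (273,25), (487,52), (428,382). Bed's uphill corners at (275,37) and (503,70), side stop's upper end at (308,193)–(321,195). Wheel centre at about (327,342), and the handle runs from its hinge at (297,388) to its tip at (345,325).

```bash
cat > fit.py <<'E'
from h import *
from scipy.optimize import least_squares
o,f=load("w2")
g=cv2.cvtColor(f["frame"],cv2.COLOR_BGR2GRAY)
def bedR(h,form):
    if form==0: return (R.from_euler("z",h)*R.from_euler("y",-.33)*R.from_euler("x",-.24)).as_matrix()
    if form==1: return (R.from_euler("z",h)*R.from_euler("x",-.24)*R.from_euler("y",-.33)).as_matrix()
px=lambda u,v:np.array([130+u/2,v/2])
bed=[((170,40,0),px(275,37)),((170,-90,0),px(503,70)),((90,10,9),px(308,192)),((90,0,9),px(321,194)),((168,0,0),px(338,57)),((24,-28,75.5),px(326,342))]
base=[((-117,77),px(245,362)),((127,77),px(272,24)),((127,-77),px(487,51)),((-117,-77),px(428,382))]
def model(p,form):
    c=np.array([p[0],p[1],53]);B=bedR(p[2],form);r=[proj(o,f,c+B@np.array(q,float))-z for q,z in bed]
    H=R.from_euler("z",p[2]).as_matrix();F=np.array([p[3],p[4],12])
    r+=[proj(o,f,F+H@np.array([*q,0.]))-z for q,z in base]
    return np.ravel(r)
for form in (0,1):
    s=least_squares(lambda p:model(p,form),[420,0,.23,520,-40],loss="soft_l1")
    print(form,s.x.round(3),s.cost);print(model(s.x,form).reshape(-1,2).round(1).tolist())
    H=R.from_euler("z",-s.x[2]).as_matrix();print("corner in fixture",(H@np.array([s.x[0]-s.x[3],s.x[1]-s.x[4],0])).round(1))
E
python3 fit.py
```

```text
0 [ 4.59342e+02 -3.19810e+01  2.41000e-01  5.33240e+02 -4.42500e+01] 14.994456599418204
[[-0.8, -0.6], [2.0, -0.6], [-1.5, 1.3], [-0.3, 1.7], [1.8, -3.7], [-0.2, 3.1], [-0.9, 2.3], [-0.8, -0.8], [1.3, -0.7], [0.6, 2.0]]
corner in fixture [-68.8  29.5   0. ]
1 [ 4.62219e+02 -3.82260e+01  2.21000e-01  5.33952e+02 -4.33380e+01] 27.935176643218874
[[-3.6, 0.4], [0.2, -8.1], [-0.2, 0.8], [1.1, 0.7], [-0.9, -5.1], [4.9, 1.5], [-2.7, 0.6], [0.6, -2.6], [2.4, -0.0], [-1.3, 2.1]]
corner in fixture [-68.9  20.7   0. ]
```

```bash
sed -i 's/((168,0,0),px(338,57)),//' fit.py; cat >>fit.py <<'E'
    so,sf=load("scene0");B=bedR(s.x[2],form);c=np.array([*s.x[:2],53.])
    for q,uv in [((170,-90,0),(220,125)),((170,40,0),(127,250)),((24,-28,76),(368,243))]: print("scene",((proj(so,sf,c+B@np.array(q,float))-[250,165])*5).round(),uv)
    Hm=R.from_euler("z",s.x[2]).as_matrix()
    for q,uv in zip([(127,77),(-117,77),(-117,-77)],[(88,325),(380,440),(460,310)]): print("scene",((proj(so,sf,np.array([*s.x[3:],12])+Hm@[*q,0])-[250,165])*5).round(),uv)
E
python3 fit.py
```

```text
0 [ 4.60201e+02 -3.18480e+01  2.38000e-01  5.33302e+02 -4.42130e+01] 10.53302671643646
[[-0.3, -1.5], [2.6, -1.2], [-1.2, 0.5], [0.1, 1.0], [-0.1, 2.4], [-1.1, 2.1], [-0.6, -1.0], [1.5, -0.5], [0.4, 2.0]]
corner in fixture [-68.1  29.3   0. ]
scene [217. 116.] (220, 125)
scene [124. 242.] (127, 250)
scene [365. 237.] (368, 243)
scene [ 84. 320.] (88, 325)
scene [381. 433.] (380, 440)
scene [465. 301.] (460, 310)
1 [ 4.62742e+02 -3.80780e+01  2.25000e-01  5.33854e+02 -4.36220e+01] 22.90035510627547
[[-4.1, 0.0], [-0.2, -9.1], [-0.4, 0.4], [0.9, 0.2], [5.0, 1.0], [-2.3, 1.0], [0.4, -2.3], [2.3, -0.2], [-0.8, 2.1]]
corner in fixture [-68.1  21.3   0. ]
scene [206. 117.] (220, 125)
scene [123. 248.] (127, 250)
scene [366. 231.] (368, 243)
scene [ 83. 319.] (88, 325)
scene [377. 434.] (380, 440)
scene [465. 303.] (460, 310)
```

```bash
python3 - <<'E'
from h import *
o=robot.get_obs()
for P in [(512.5,-361.7,90),(512.5,-361.7,4)]: print(delta(o,P,o["eef_rot"])[0])
E
```

```text
[-44.23157633 335.23749516 240.80276008]
[-44.1917721  335.18881068 326.80273708]
```

Call:
arm_command(
  moves=[
    {"translation": [-6, 48, 34], "angular": [0, 0, 0]},
    {"translation": [-12, 96, 68], "angular": [0, 0, 0]},
    {"translation": [-19, 144, 102], "angular": [0, 0, 0]},
    {"translation": [-25, 192, 137], "angular": [0, 0, 0]},
    {"translation": [-32, 240, 171], "angular": [0, 0, 0]},
    {"translation": [-38, 288, 205], "angular": [0, 0, 0]},
    {"translation": [-44, 335, 240], "angular": [0, 0, 0]},
    {"translation": [-44, 335, 240], "angular": [0, 0, 0]},
    {"translation": [-44, 335, 260], "angular": [0, 0, 0]},
    {"translation": [-44, 335, 260], "angular": [0, 0, 0]},
  ],
)

```text
clock: 3.55
eef_pos: [511.8, -358.3, 69.5]
eef_rot: [[0.94, 0.341, -0.002], [0.341, -0.94, 0.002], [-0.001, -0.002, -1.0]]
ft_force: [-0.5, 0.3, 0.2]
finger_gap: 1.001
gripper_force: 0.0
```

```bash
python3 - <<'E'
from h import *
o,f=grab("wrist","w3");cv2.imwrite("pics/w3.png",f["frame"]);print(o["clock"])
P=(512.5,-361.7,4);print(delta(o,P,o["eef_rot"])[0])
hsv=cv2.cvtColor(f["frame"],cv2.COLOR_BGR2HSV)
m=((hsv[...,1]<40)&(hsv[...,2]>120)).astype(np.uint8)*255
for c in cv2.findContours(cv2.morphologyEx(m,3,np.ones((5,5))),0,1)[0]:
    if cv2.contourArea(c)>3000:
        P=np.array([onz(o,f,u,v,10)[:2] for u,v in c[:,0]],np.float32);print(cv2.contourArea(c),cv2.minAreaRect(P),cv2.boundingRect(c))
E
```

```text
3.55
[-0.45120116  3.57729482 65.47195229]
5300.0 ((378.1012878417969, -366.7886047363281), (48.02456283569336, 183.01217651367188), 20.04220199584961) (138, 338, 202, 44)
9204.5 ((512.2243041992188, -361.10986328125), (101.33334350585938, 56.65913391113281), 19.857498168945312) (244, 158, 80, 127)
8913.5 ((559.07373046875, -537.075439453125), (131.62437438964844, 81.91041564941406), 0.3345564901828766) (433, 148, 127, 156)
```

View pics/w3.png

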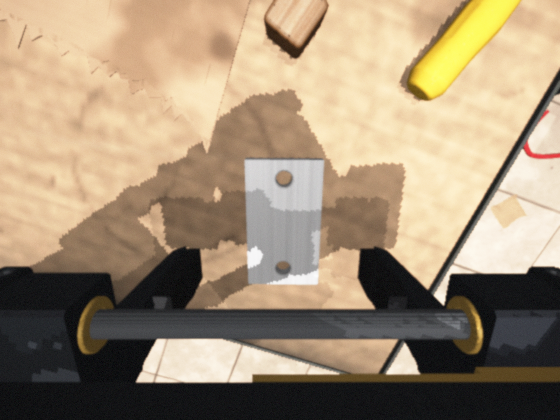

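The plate spans columns 245–323 and rows 158–285, centred between the open fingers. That agrees with the first measurement to 1 mm, so I'll go down and grip.

Call:
arm_command(
  moves=[
    {"translation": [0, 3, 25], "angular": [0, 0, 0]},
    {"translation": [0, 3, 45], "angular": [0, 0, 0]},
    {"translation": [0, 3, 58], "angular": [0, 0, 0]},
    {"translation": [0, 3, 65], "angular": [0, 0, 0]},
    {"translation": [0, 3, 65], "angular": [0, 0, 0]},
    {"translation": [0, 3, 65], "angular": [0, 0, 0]},
  ],
)

```text
clock: 4.35
eef_pos: [514.8, -362.8, 6.3]
eef_rot: [[0.94, 0.341, 0.001], [0.341, -0.94, -0.001], [0.001, 0.001, -1.0]]
ft_force: [-0.1, -0.5, -1.3]
finger_gap: 0.999
gripper_force: 0.0
```

Call:
arm_command(
  moves=[
    {"translation": [0, 0, 0], "angular": [0, 0, 0]},
    {"translation": [0, 0, 0], "angular": [0, 0, 0]},
    {"translation": [0, 0, 0], "angular": [0, 0, 0]},
    {"translation": [0, 0, 0], "angular": [0, 0, 0]},
    {"translation": [0, 0, 0], "angular": [0, 0, 0]},
    {"translation": [0, 0, 0], "angular": [0, 0, 0]},
  ],
  jaw=1,
  newtons=35,
)

```text
clock: 5.1
eef_pos: [514.0, -361.7, 5.7]
eef_rot: [[0.94, 0.341, -0.001], [0.341, -0.94, 0.001], [-0.0, -0.001, -1.0]]
ft_force: [-1.9, 4.2, 5.0]
finger_gap: 0.629
gripper_force: 35.0
```

```bash
cat >>h.py <<'E'
CORN=np.array([459.5,-31.5,53.]);HD=.238
BED=(R.from_euler("z",HD)*R.from_euler("y",-.33)*R.from_euler("x",-.24)).as_matrix()
def bed(x,y,z): return CORN+BED@np.array([x,y,z],float)
DN=BED@np.diag([1.,-1,-1])
E
python3 - <<'E'
from h import *
o=robot.get_obs();print(o["clock"],o["eef_pos"],o["finger_gap"],o["gripper_force"])
up=o["eef_pos"]+[0,0,200];print(bed(116,-38,4))
for P in [bed(116,-38,110),bed(116,-38,40),bed(116,-38,4)]: print(P,*delta(o,P,DN))
E
```

```text
5.1 [ 513.95222408 -361.74898607    5.73976184] 0.6289379752327621 35.002455711364746
[570.55738455 -41.56080124 102.8100152 ]
[532.19349926 -24.94046907 200.21626173] [ 131.82589039 -310.70895673 -194.10231603] [-14.72641641  18.08778066   8.45833174]
[557.52814049 -35.91616012 135.89138195] [ 151.93269912 -291.66846961 -129.81253385] [-14.72641641  18.08778066   8.45833174]
[570.55738455 -41.56080124 102.8100152 ] [ 162.27334361 -281.87621909  -96.74921729] [-14.72641641  18.08778066   8.45833174]
```

Call:
arm_command(
  moves=[
    {"translation": [0, 0, -50], "angular": [0, 0, 0]},
    {"translation": [10, -15, -105], "angular": [0, 0, 0]},
    {"translation": [30, -50, -150], "angular": [0, 0, 0]},
    {"translation": [50, -95, -185], "angular": [-2, 3, 1]},
    {"translation": [70, -145, -200], "angular": [-5, 6, 3]},
    {"translation": [90, -195, -205], "angular": [-8, 9, 5]},
    {"translation": [105, -245, -205], "angular": [-11, 13, 6]},
    {"translation": [120, -285, -200], "angular": [-14, 17, 8]},
    {"translation": [132, -311, -194], "angular": [-14.7, 18.1, 8.5]},
    {"translation": [132, -311, -194], "angular": [-14.7, 18.1, 8.5]},
    {"translation": [132, -311, -194], "angular": [-14.7, 18.1, 8.5]},
    {"translation": [132, -311, -194], "angular": [-14.7, 18.1, 8.5]},
  ],
)

```text
clock: 6.6
eef_pos: [532.6, -26.1, 199.7]
eef_rot: [[0.92, 0.152, 0.362], [0.222, -0.962, -0.158], [0.325, 0.226, -0.919]]
ft_force: [-0.2, -0.2, -4.7]
finger_gap: 0.627
gripper_force: 35.0
```

```bash
python3 - <<'E'
from h import *
o,f=grab("side","d1");cv2.imwrite("pics/d1.png",cv2.resize(f["frame"][150:350,150:400],None,fx=3,fy=3,interpolation=cv2.INTER_CUBIC))
print(o["clock"],o["eef_pos"],BED.T@(o["eef_pos"]-CORN),o["ft_force"],o["finger_gap"])
for P in [bed(116,-38,30),bed(116,-38,10)]: print(P,*delta(o,P,DN))
E
```

```text
6.6 [532.62312391 -26.10659083 199.68147988] [115.96160374 -39.06791105 109.17024061] [-0.2181202  -0.17019485 -4.6941769 ] 0.6271637825632088
[561.14737495 -37.48411599 126.70211341] [ 2.75449950e-02 -1.18464468e+00  7.91685845e+01] [ 0.08444307 -0.00654441 -0.09199657]
[568.38584388 -40.62002772 108.32357633] [ 2.52369011e-02 -1.21411902e+00  9.91685626e+01] [ 0.08444307 -0.00654441 -0.09199657]
```

View pics/d1.png

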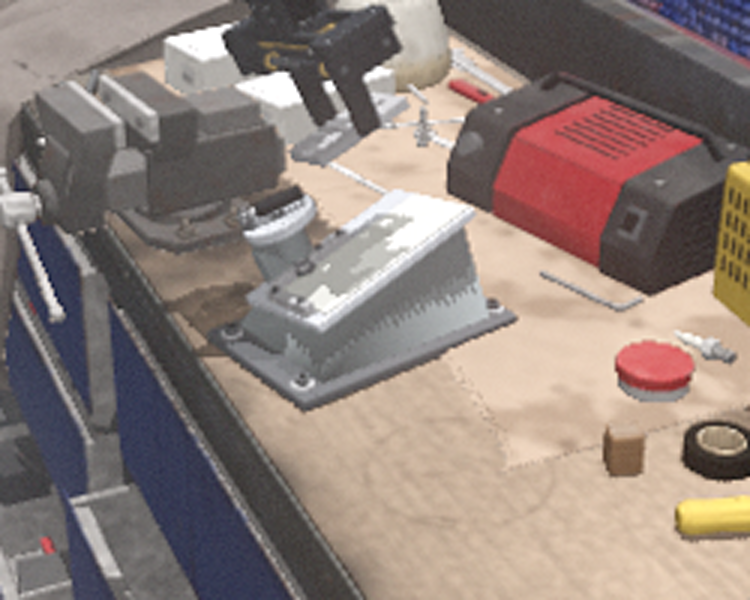

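Side crop: the plate hangs level with the bed above it. Bed's uphill right corner at (475,212), downhill right corner at (325,328), wheel top at about (279,222).

Call:
arm_command(
  moves=[
    {"translation": [0, -1, 30], "angular": [0, 0, 0]},
    {"translation": [0, -1, 60], "angular": [0, 0, 0]},
    {"translation": [0, -1, 82], "angular": [0, 0, 0]},
    {"translation": [0, -1, 95], "angular": [0, 0, 0]},
    {"translation": [0, -1, 98], "angular": [0, 0, 0]},
    {"translation": [0, -1, 98], "angular": [0, 0, 0]},
    {"translation": [0, -1, 98], "angular": [0, 0, 0]},
  ],
)

```text
clock: 7.52
eef_pos: [568.5, -39.5, 110.7]
eef_rot: [[0.919, 0.153, 0.365], [0.223, -0.962, -0.157], [0.327, 0.226, -0.918]]
ft_force: [-0.2, 0.4, -4.6]
finger_gap: 0.627
gripper_force: 35.0
```

```bash
python3 - <<'E'
from h import *
o=robot.get_obs();print(o["clock"],BED.T@(o["eef_pos"]-CORN),o["ft_force"],delta(o,o["eef_pos"],DN)[1])
_,f=load("d1")
for q,uv in [((170,-90,0),(475,212)),((170,40,0),(390,195)),((24,-28,76),(279,222)),((-14,-90,0),(325,328))]: print(((proj(o,f,bed(*q))-150)*3).round(),uv)
E
```

```text
7.525 [117.0947914  -37.42347446  12.29105859] [-0.22313659  0.42286222 -4.59491934] [ 0.07491437 -0.15011572 -0.03524099]
[472. 206.] (475, 212)
[392. 187.] (390, 195)
[275. 215.] (279, 222)
[314. 325.] (325, 328)
```

Call:
arm_command(
  moves=[
    {"translation": [0, 0, 2], "angular": [0, 0, 0]},
    {"translation": [0, 0, 3], "angular": [0, 0, 0]},
    {"translation": [0, 0, 4], "angular": [0, 0, 0]},
    {"translation": [0, 0, 5], "angular": [0, 0, 0]},
    {"translation": [0, 0, 5], "angular": [0, 0, 0]},
  ],
)

```text
clock: 8.15
eef_pos: [569.5, -40.3, 104.7]
eef_rot: [[0.919, 0.153, 0.362], [0.223, -0.962, -0.157], [0.325, 0.225, -0.919]]
ft_force: [0.3, 0.4, -5.6]
finger_gap: 0.628
gripper_force: 35.0
```

Call:
arm_command(
  moves=[
    {"translation": [0, 0, 0.5], "angular": [0, 0, 0]},
    {"translation": [0, 0, 1], "angular": [0, 0, 0]},
    {"translation": [0, 0, 1.5], "angular": [0, 0, 0]},
    {"translation": [0, 0, 1.5], "angular": [0, 0, 0]},
  ],
)

```text
clock: 8.65
eef_pos: [571.0, -40.4, 105.0]
eef_rot: [[0.919, 0.153, 0.365], [0.223, -0.962, -0.157], [0.327, 0.226, -0.918]]
ft_force: [-6.8, 1.7, 4.8]
finger_gap: 0.625
gripper_force: 35.0
```

Contact: about 10 N along the bed normal, at the expected height. Releasing.

Call:
arm_command(
  moves=[
    {"translation": [0, 0, -0.5], "angular": [0, 0, 0]},
    {"translation": [0, 0, -0.5], "angular": [0, 0, 0]},
    {"translation": [0, 0, -0.5], "angular": [0, 0, 0]},
    {"translation": [0, 0, -0.5], "angular": [0, 0, 0]},
    {"translation": [0, 0, -0.5], "angular": [0, 0, 0]},
    {"translation": [0, 0, -0.5], "angular": [0, 0, 0]},
    {"translation": [0, 0, -0.5], "angular": [0, 0, 0]},
    {"translation": [0, 0, -0.5], "angular": [0, 0, 0]},
  ],
  jaw=0,
)

```text
clock: 9.65
eef_pos: [570.0, -40.4, 104.0]
eef_rot: [[0.919, 0.153, 0.363], [0.223, -0.962, -0.157], [0.325, 0.226, -0.918]]
ft_force: [0.2, 0.9, -0.0]
finger_gap: 0.998
gripper_force: 0.0
```

Call:
arm_command(
  moves=[
    {"translation": [0, 0, -30], "angular": [0, 0, 0]},
    {"translation": [0, 0, -80], "angular": [0, 0, 0]},
    {"translation": [0, 0, -130], "angular": [0, 0, 0]},
    {"translation": [-40, 0, -170], "angular": [0, 0, 0]},
    {"translation": [-90, 0, -190], "angular": [0, 0, 0]},
    {"translation": [-140, 0, -200], "angular": [0, 0, 0]},
    {"translation": [-155, 0, -200], "angular": [0, 0, 0]},
    {"translation": [-155, 0, -200], "angular": [0, 0, 0]},
    {"translation": [-155, 0, -200], "angular": [0, 0, 0]},
  ],
)

```text
clock: 10.78
eef_pos: [355.7, -43.5, 237.9]
eef_rot: [[0.919, 0.153, 0.364], [0.223, -0.962, -0.157], [0.326, 0.226, -0.918]]
ft_force: [-0.1, 0.8, -0.1]
finger_gap: 0.998
gripper_force: 0.0
```

```bash
python3 - <<'E'
from h import *
o,f=grab("wrist","w4");cv2.imwrite("pics/w4.png",cv2.resize(f["frame"][0:300,130:480],None,fx=2,fy=2,interpolation=cv2.INTER_CUBIC))
print(o["clock"],o["ft_force"],BED.T@(o["eef_pos"]-CORN),delta(o,o["eef_pos"],DN)[1])
pc=lambda q:((proj(o,f,bed(*q))-[130,0])*2).round().tolist()
print("wheel",pc((24,-28,75.5)),"plate up-corners",pc((100,0,10)),pc((100,-56,10)),"bed",pc((170,40,0)),pc((170,-90,0)),"stop",pc((90,10,9)),pc((90,0,9)))
E
```

```text
10.775 [-0.13871897  0.81837181 -0.08266597] [-38.21927001 -37.07190773 205.61832199] [ 0.06511302 -0.10636832 -0.03243123]
wheel [278.0, 270.0] plate up-corners [228.0, 116.0] [333.0, 116.0] bed [147.0, -33.0] [401.0, -32.0] stop [210.0, 137.0] [229.0, 137.0]
```

View pics/w4.png

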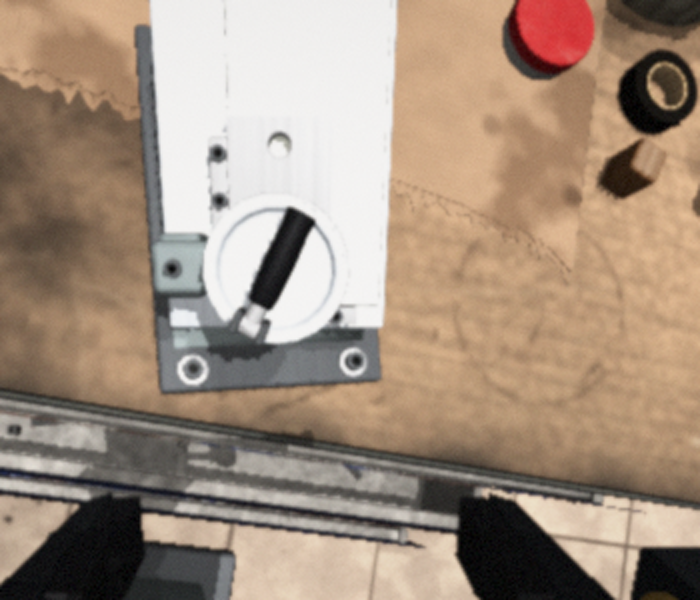

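The plate is flush: its edges at columns 229 and 332 and its upper end at row 116 match the predicted seated position. Wheel centre at about (275,268) against the predicted (278,270), handle from its hinge at (250,325) to its tip at (301,213).

```bash
python3 - <<'E'
from h import *
o,f=load("w4")
hit=lambda u,v,z:(lambda p,d:(lambda a,b:a+b*(z-a[2])/b[2])(BED.T@(p-CORN),BED.T@d))(*ray(o,f,130+u/2-.25,v/2-.25))
im=f["frame"][0:300,130:480]
k=(im.max(2)<60).astype(np.uint8)[100:155,100:165]
n,l,s,c=cv2.connectedComponentsWithStats(k);i=1+s[1:,4].argmax();ys,xs=np.where(l==i)
rc=cv2.minAreaRect(np.c_[xs+100,ys+100].astype(np.float32));print(rc)
for uv in [rc[0][0]*2]and[(2*rc[0][0],2*rc[0][1])]: print("sleeve centre",hit(*uv,86))
print("tip",hit(301,213,86),"sleeve",[hit(2*a,2*b,86).round(1).tolist() for a,b in cv2.boxPoints(rc)])
print("hinge",hit(248,327,86),"wheel c",hit(275.5,268.5,75.6))
E
```

```text
((139.5, 129.0), (14.310833930969238, 49.64070510864258), 26.56505012512207)
sleeve centre [ 29.96435773 -28.54889834  86.        ]
tip [ 48.7293913  -38.25466202  86.        ] sleeve [[13.5, -12.6, 86.0], [51.1, -32.8, 86.0], [45.9, -43.9, 86.0], [7.8, -24.1, 86.0]]
hinge [ -0.4862026  -14.04927425  86.        ] wheel c [ 24.93318491 -26.54616362  75.6       ]
```

```bash
cat >>h.py <<'E'
WC=np.array([24.8,-26.6])
def wt(phi): return BED@R.from_euler("z",-phi).as_matrix()@np.diag([1.,-1,-1])
def wp(phi,x,z,y=0.): return bed(*(WC+[x*np.cos(phi)-y*np.sin(phi)*-1*-1,-x*np.sin(phi)-y*np.cos(phi)*-1]),z)
E
python3 - <<'E'
from h import *
o=robot.get_obs()
for z in (135,80): print(*delta(o,wp(.47,17,z),wt(.47)))
E
```

```text
[78.01413478 -2.81177828 70.62491964] [ 0.03304203 -0.08668147 26.91040156]
[ 77.9412649   -2.86152683 125.62484887] [ 0.03304203 -0.08668147 26.91040156]
```

Call:
arm_command(
  moves=[
    {"translation": [30, -1, 20], "angular": [0, 0, 9]},
    {"translation": [60, -2, 45], "angular": [0, 0, 18]},
    {"translation": [78, -3, 70], "angular": [0, 0, 27]},
    {"translation": [78, -3, 70], "angular": [0, 0, 27]},
    {"translation": [78, -3, 95], "angular": [0, 0, 27]},
    {"translation": [78, -3, 115], "angular": [0, 0, 27]},
    {"translation": [78, -3, 122], "angular": [0, 0, 27]},
    {"translation": [78, -3, 125], "angular": [0, 0, 27]},
    {"translation": [78, -3, 125], "angular": [0, 0, 27]},
    {"translation": [78, -3, 125], "angular": [0, 0, 27]},
  ],
)

```text
clock: 12.08
eef_pos: [472.0, -42.9, 148.1]
eef_rot: [[0.888, -0.28, 0.364], [-0.238, -0.958, -0.157], [0.393, 0.053, -0.918]]
ft_force: [0.2, -0.5, -0.1]
finger_gap: 1.007
gripper_force: 0.0
```

```bash
python3 - <<'E'
from h import *
o,f=grab("wrist","w5");cv2.imwrite("pics/w5.png",f["frame"])
print(o["clock"],o["ft_force"],delta(o,wp(.47,17,80),wt(.47)))
E
```

```text
12.075 [ 0.19594925 -0.5068885  -0.05681497] (array([ 0.22817087, -0.04159857,  1.10131421]), array([ 0.00530306, -0.14669702, -0.08738802]))
```

View pics/w5.png

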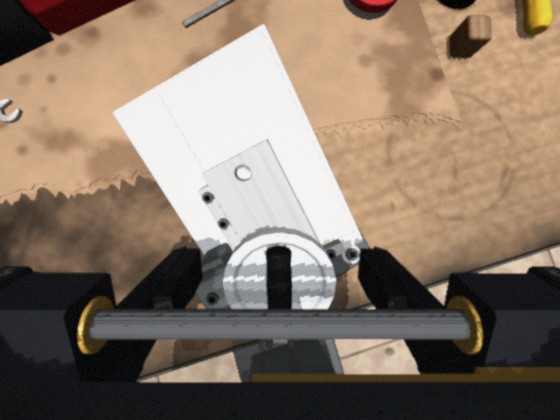

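The handle stands at column 280, midway between the fingertips (200 and 360) and aligned with the tool. Closing on it.

Call:
arm_command(
  moves=[
    {"translation": [0, 0, 0.5], "angular": [0, 0, 0]},
    {"translation": [0, 0, 0.5], "angular": [0, 0, 0]},
    {"translation": [0, 0, 0.5], "angular": [0, 0, 0]},
    {"translation": [0, 0, 0.5], "angular": [0, 0, 0]},
    {"translation": [0, 0, 0.5], "angular": [0, 0, 0]},
    {"translation": [0, 0, 0.5], "angular": [0, 0, 0]},
    {"translation": [0, 0, 0.5], "angular": [0, 0, 0]},
    {"translation": [0, 0, 0.5], "angular": [0, 0, 0]},
  ],
  jaw=1,
  newtons=12,
)

```text
clock: 13.12
eef_pos: [471.9, -42.8, 146.7]
eef_rot: [[0.888, -0.281, 0.363], [-0.239, -0.958, -0.157], [0.392, 0.053, -0.918]]
ft_force: [1.1, 0.7, -0.7]
finger_gap: 0.151
gripper_force: 12.0
```

Call:
arm_command(
  moves=[
    {"translation": [-0.9, 0, -8.7], "angular": [0, 0, 0]},
    {"translation": [-3.5, 0, -17.1], "angular": [0, 0, 0]},
    {"translation": [-7.7, 0, -24.8], "angular": [0, 0, 0]},
    {"translation": [-13.3, 0, -31.6], "angular": [0, 0, 0]},
    {"translation": [-20.2, 0, -37], "angular": [0, 0, 0]},
    {"translation": [-28.1, 0, -41], "angular": [0, 0, 0]},
    {"translation": [-34.4, 0, -42.9], "angular": [0, 0, 0]},
    {"translation": [-39.5, 0, -43.7], "angular": [0, 0, 0]},
    {"translation": [-39.5, 0, -43.7], "angular": [0, 0, 0]},
    {"translation": [-39.5, 0, -43.7], "angular": [0, 0, 0]},
  ],
)

```text
clock: 14.38
eef_pos: [421.7, -26.6, 172.9]
eef_rot: [[0.888, -0.281, 0.365], [-0.238, -0.958, -0.157], [0.394, 0.053, -0.917]]
ft_force: [0.3, 1.7, 6.9]
finger_gap: 0.151
gripper_force: 12.0
```

```bash
python3 - <<'E'
from h import *
o,f=grab("side","d2");s=cv2.resize(f["frame"][175:275,200:300],None,fx=4,fy=4,interpolation=cv2.INTER_CUBIC)
o2,f2=grab("wrist","w6");w=cv2.resize(f2["frame"][200:320,190:370],None,fx=2.2,fy=3.333)
cv2.imwrite("pics/d2.png",np.hstack([s,w]))
print(o["clock"],o["finger_gap"],o["gripper_force"],o["ft_force"],BED.T@(o["eef_pos"]-CORN)-[*WC,0])
# crank rows
p=BED.T@(o["eef_pos"]-CORN);q=wt(.47)
rad=22.;ph=np.radians(np.arange(15,361,15))
for a in np.radians([15,30,90,180,270,345,350]):
    P=wp(.47+a,-rad,p[2]-6*a/(2*np.pi));print(np.degrees(a).round(),(q.T@(P-o["eef_pos"])).round(1))
E
```

```text
14.375 0.1509825812115755 12.00864091515541 [0.28522747 1.74174448 6.89063113] [-19.61921718  10.20895143 124.65700729]
15.0 [ 0.9 -5.5  0.2]
30.0 [  3.1 -10.8   0.5]
90.0 [ 22.1 -21.8   1.5]
180.0 [44.1  0.2  3. ]
270.0 [22.1 22.2  4.5]
345.0 [0.9 5.9 5.7]
350.0 [0.4 4.  5.8]
```

View pics/d2.png

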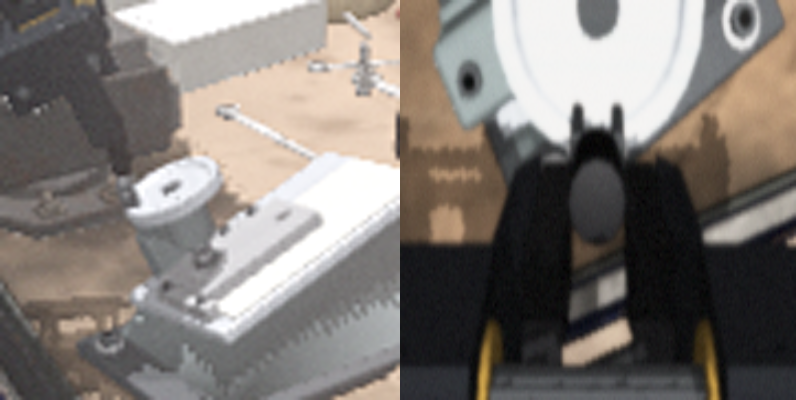

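Left: the handle stands on the rim in the gripper. Right: its end is round at about (597,200), held between the two fingers, with the plate still against the stops. Now the cranking.

Call:
arm_command(
  moves=[
    {"translation": [0.7, -5.7, 0.25], "angular": [0, 0, 0]},
    {"translation": [2.9, -11, 0.5], "angular": [0, 0, 0]},
    {"translation": [6.4, -15.6, 0.75], "angular": [0, 0, 0]},
    {"translation": [11, -19.1, 1], "angular": [0, 0, 0]},
    {"translation": [16.3, -21.3, 1.25], "angular": [0, 0, 0]},
    {"translation": [22, -22, 1.5], "angular": [0, 0, 0]},
    {"translation": [27.7, -21.3, 1.75], "angular": [0, 0, 0]},
    {"translation": [33, -19.1, 2], "angular": [0, 0, 0]},
    {"translation": [37.6, -15.6, 2.25], "angular": [0, 0, 0]},
    {"translation": [41.1, -11, 2.5], "angular": [0, 0, 0]},
  ],
)

```text
clock: 15.72
eef_pos: [460.6, -26.5, 184.6]
eef_rot: [[0.889, -0.281, 0.361], [-0.238, -0.958, -0.158], [0.39, 0.054, -0.919]]
ft_force: [-3.5, 2.0, 7.2]
finger_gap: 0.155
gripper_force: 12.0
```

```bash
cat > wh.py <<'E'
from h import *
o=robot.get_obs();p=BED.T@(o["eef_pos"]-CORN)-[*WC,0]
print(o["clock"],o["finger_gap"],o["ft_force"].round(1),"r",np.hypot(*p[:2]).round(1),"phi",(np.arctan2(p[1],-p[0])%(2*np.pi)).round(3),"z",p[2].round(1),"rel",(wt(.47).T@(o["eef_pos"]-CORN-BED@[*WC,0])).round(1))
E
python3 wh.py
```

```text
15.725 0.1547248826446341 [-3.5  2.   7.2] r 20.1 phi 3.058 z 121.3 rel [  17.1  -10.5 -121.3]
```

Call:
arm_command(
  moves=[
    {"translation": [2.2, 5.3, 0.25], "angular": [0, 0, 0]},
    {"translation": [2.9, 11, 0.5], "angular": [0, 0, 0]},
    {"translation": [2.2, 16.7, 0.75], "angular": [0, 0, 0]},
    {"translation": [0, 22, 1], "angular": [0, 0, 0]},
    {"translation": [-3.5, 26.6, 1.25], "angular": [0, 0, 0]},
    {"translation": [-8.1, 30.1, 1.5], "angular": [0, 0, 0]},
    {"translation": [-13.4, 32.3, 1.75], "angular": [0, 0, 0]},
    {"translation": [-19.1, 33, 2], "angular": [0, 0, 0]},
    {"translation": [-24.8, 32.3, 2.25], "angular": [0, 0, 0]},
    {"translation": [-30.1, 30.1, 2.5], "angular": [0, 0, 0]},
    {"translation": [-34.7, 26.6, 2.75], "angular": [0, 0, 0]},
    {"translation": [-38.2, 22, 3], "angular": [0, 0, 0]},
    {"translation": [-39.8, 18.5, 3.15], "angular": [0, 0, 0]},
    {"translation": [-40.6, 15.6, 3.3], "angular": [0, 0, 0]},
    {"translation": [-40.9, 14.1, 3.3], "angular": [0, 0, 0]},
    {"translation": [-40.9, 14.1, 3.3], "angular": [0, 0, 0]},
    {"translation": [-40.9, 14.1, 3.3], "angular": [0, 0, 0]},
    {"translation": [-40.9, 14.1, 3.3], "angular": [0, 0, 0]},
  ],
)

```text
clock: 17.98
eef_pos: [421.4, -31.0, 165.4]
eef_rot: [[0.889, -0.281, 0.361], [-0.238, -0.958, -0.158], [0.39, 0.055, -0.919]]
ft_force: [-2.4, -5.2, -1.6]
finger_gap: 0.153
gripper_force: 12.0
```

```bash
python3 wh.py
```

```text
17.975 0.1531709623652302 [-2.4 -5.2 -1.6] r 24.5 phi 0.318 z 117.2 rel [ -24.2    3.7 -117.2]
```

Call:
arm_command(
  moves=[
    {"translation": [0, -2, 0], "angular": [0, 0, 0]},
    {"translation": [0, -3.5, 0], "angular": [0, 0, 0]},
    {"translation": [0, -3.5, 0], "angular": [0, 0, 0]},
    {"translation": [0, -3.5, 0], "angular": [0, 0, 0]},
  ],
)

```text
clock: 18.48
eef_pos: [422.1, -29.4, 165.4]
eef_rot: [[0.89, -0.281, 0.36], [-0.237, -0.958, -0.162], [0.39, 0.059, -0.919]]
ft_force: [-3.0, -13.6, -0.2]
finger_gap: 0.159
gripper_force: 12.0
```

```bash
python3 wh.py
```

```text
18.475 0.15910415791598467 [ -3.  -13.6  -0.2] r 24.0 phi 0.386 z 117.2 rel [ -23.9    2.  -117.2]
```

```bash
python3 - <<'E'
from h import *
o=robot.get_obs();print(delta(o,wp(.217,-23,117.2),wt(.217)))
E
```

```text
(array([ 1.67991704,  3.75044124, -0.02773444]), array([  0.31653283,   0.07166103, -14.48369743]))
```

Call:
arm_command(
  moves=[
    {"translation": [0, 3, 0], "angular": [0, 0, -4]},
    {"translation": [1, 4, 0], "angular": [0, 0, -9]},
    {"translation": [1, 4.5, 0], "angular": [0, 0, -14.5]},
    {"translation": [1, 4.5, 0], "angular": [0, 0, -14.5]},
    {"translation": [1, 4.5, 0], "angular": [0, 0, -14.5]},
  ],
)

```text
clock: 19.1
eef_pos: [422.2, -32.1, 166.0]
eef_rot: [[0.931, -0.051, 0.361], [0.007, -0.987, -0.158], [0.365, 0.15, -0.919]]
ft_force: [-0.4, -5.0, -3.9]
finger_gap: 0.153
gripper_force: 12.0
```

```bash
python3 wh.py;python3 - <<'E'
from h import *
o=robot.get_obs();print(delta(o,wp(.217,-22,117.2),wt(.217)))
E
```

```text
19.1 0.15345140469873486 [-0.4 -5.  -3.9] r 23.5 phi 0.276 z 117.2 rel [ -23.1    4.5 -117.2]
(array([1.45463408, 1.39082675, 0.03705762]), array([ 0.06251959,  0.03439692, -0.18224014]))
```

Call:
arm_command(
  moves=[
    {"translation": [8.2, 0.5, 1.5], "angular": [0, 0, 0]},
    {"translation": [16.4, 0.7, 4.6], "angular": [0, 0, 0]},
    {"translation": [23.8, 0.8, 9.4], "angular": [0, 0, 0]},
    {"translation": [30.1, 1, 15.5], "angular": [0, 0, 0]},
    {"translation": [35, 1, 22.8], "angular": [0, 0, 0]},
    {"translation": [38.4, 1, 30.8], "angular": [0, 0, 0]},
    {"translation": [39.9, 1, 37.3], "angular": [0, 0, 0]},
    {"translation": [40.4, 1, 42.8], "angular": [0, 0, 0]},
    {"translation": [40.4, 1, 42.8], "angular": [0, 0, 0]},
    {"translation": [40.4, 1, 42.8], "angular": [0, 0, 0]},
  ],
)

```text
clock: 20.35
eef_pos: [477.2, -39.0, 143.6]
eef_rot: [[0.929, -0.049, 0.366], [0.01, -0.988, -0.157], [0.369, 0.15, -0.917]]
ft_force: [4.0, -0.2, 1.3]
finger_gap: 0.154
gripper_force: 12.0
```

```bash
python3 wh.py
```

```text
20.35 0.15397750187841475 [ 4.  -0.2  1.3] r 19.5 phi 3.335 z 75.6 rel [ 18.8  -5.3 -75.6]
```

Call:
arm_command(
  moves=[
    {"translation": [0, 0, 0], "angular": [0, 0, 0]},
    {"translation": [0, 0, 0], "angular": [0, 0, 0]},
    {"translation": [0, 0, 0], "angular": [0, 0, 0]},
    {"translation": [0, 0, 0], "angular": [0, 0, 0]},
    {"translation": [0, 0, 0], "angular": [0, 0, 0]},
    {"translation": [0, 0, 0], "angular": [0, 0, 0]},
    {"translation": [0, 0, -30], "angular": [0, 0, 0]},
    {"translation": [0, 0, -70], "angular": [0, 0, 0]},
    {"translation": [-40, 0, -100], "angular": [0, 0, 0]},
    {"translation": [-75, 0, -130], "angular": [0, 0, 0]},
    {"translation": [-75, 0, -130], "angular": [0, 0, 0]},
    {"translation": [-75, 0, -130], "angular": [0, 0, 0]},
  ],
  jaw=0,
)

```text
clock: 21.85
eef_pos: [359.3, -19.3, 234.6]
eef_rot: [[0.93, -0.049, 0.364], [0.009, -0.988, -0.157], [0.367, 0.15, -0.918]]
ft_force: [-0.0, 0.1, -0.1]
finger_gap: 0.998
gripper_force: 0.0
```

```bash
python3 - <<'E'
from h import *
o2,f2=grab("wrist","w7");w=cv2.resize(f2["frame"][0:300,130:430],(400,400),interpolation=cv2.INTER_CUBIC)
o,f=grab("side","d3");s=cv2.resize(f["frame"][175:275,200:300],(400,400),interpolation=cv2.INTER_CUBIC)
cv2.imwrite("pics/e1.png",np.hstack([s,w]));print(o["clock"],o["ft_force"].round(1))
pc=lambda q:(np.array([400,0])+(proj(o2,f2,bed(*q))-[130,0])*4/3).round().tolist()
print("plate",pc((100,0,10)),pc((100,-56,10)),"folded tip phi.217",(np.array([400,0])+(proj(o2,f2,wp(.217,28,80))-[130,0])*4/3).round(),"hinge",(np.array([400,0])+(proj(o2,f2,wp(.217,-27,80))-[130,0])*4/3).round())
E
```

```text
21.9 [0.5 0.  0.2]
plate [547.0, 96.0] [615.0, 80.0] folded tip phi.217 [599. 146.] hinge [600. 228.]
```

View pics/e1.png

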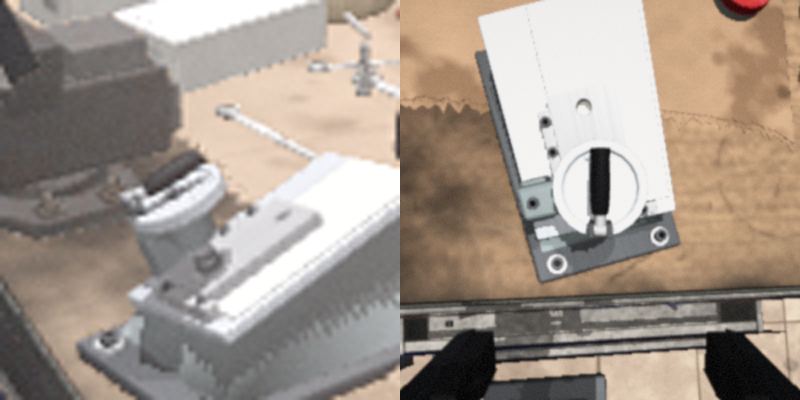

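Right: the plate is still flush, and the handle lies along the predicted line for wheel 6.5 (tip at about (600,147), predicted (599,146)). I'll check the fold angle numerically from the side view.

```bash
python3 - <<'E'
from h import *
def sl(tag):
    o,f=load(tag);im=f["frame"][205:235,225:262];k=(im.max(2)<70).astype(np.uint8)
    n,l,s,c=cv2.connectedComponentsWithStats(k);i=1+s[1:,4].argmax();ys,xs=np.where(l==i);r=cv2.minAreaRect(np.c_[xs,ys].astype(np.float32))
    v=cv2.fitLine(np.c_[xs,ys].astype(np.float32),2,0,.01,.01).ravel();return f,s[i],np.degrees(np.arctan2(-v[1],v[0])),v[2:]+[225,205]
def pred(f,phi,th,zt):
    g=[proj(None,f,wp(phi,-27+d*np.cos(th),zt+10+d*np.sin(th))) for d in (11,55)];d=g[1]-g[0];return np.degrees(np.arctan2(-d[1],d[0])).round(1),((g[0]+g[1])/2).round(1)
f,*r=sl("d3");print("now",r,[pred(f,.217,t,69.8) for t in (0,.1,.2,.3,.5)])
f,*r=sl("d1");print("start",r,[pred(f,.47,t,75.6) for t in (0,.1,.2)])
E
```

```text
now [array([12, 17,  3,  2,  3], dtype=int32), np.float32(28.154966), array([238.        , 222.33333397])] [(np.float64(30.2), array([243. , 218.9])), (np.float64(35.5), array([242.4, 217.9])), (np.float64(40.7), array([241.7, 216.9])), (np.float64(46.0), array([240.9, 216.1])), (np.float64(56.5), array([239.1, 214.6]))]
start [array([11, 14,  4,  3,  7], dtype=int32), np.float32(22.500002), array([237.4285717 , 220.14285755])] [(np.float64(24.8), array([242.2, 217.2])), (np.float64(30.1), array([241.6, 216.2])), (np.float64(35.5), array([240.9, 215.2]))]
```

```bash
python3 - <<'E'
from h import *
for tag in ("d3","d1"):
    o,f=load(tag);im=f["frame"][205:235,232:258]
    for t in (90,105):
        k=(im.max(2)<t).astype(np.uint8);n,l,s,c=cv2.connectedComponentsWithStats(k)
        i=l[int(13)-0,12] if 0 else 1+np.argmin([np.hypot(*(c[j]-[10.5,14]))-(s[j,4]>30)*50 for j in range(1,n)])
        ys,xs=np.where(l==i);v=cv2.fitLine(np.c_[xs,ys].astype(np.float32),2,0,.01,.01).ravel()
        print(tag,t,s[i],v[2:]+[232,205],np.degrees(np.arctan2(-v[1],v[0])))
E
```

```text
d3 90 [ 4  9 15 10 35] [241.97142887 218.91428566] 27.506798
d3 105 [ 3  8 16 11 72] [242.05555534 218.01388931] 28.747766
d1 90 [ 2  7 17 10 72] [241.68055534 216.84722233] 22.680265
d1 105 [  0   0  19  18 185] [238.89189196 212.80000019] -47.68243
```

```bash
python3 -c "
from plant import robot
print(robot.job_done())"
```

```text
the job is handed in; nothing more can be done
None
```

I handed the job in at about 22 s of the 72 s. The last pictures show the plate flush against both stops, the wheel at its stop and the handle folded flat. The clamp-foot force could not be measured directly, and no verdict came back.

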